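# Take down the stack of jars and instrument cassettes

## Task

Take the stack on the trolley apart and put every piece in the holder of its own lid colour: each specimen jar upright in the round dish of its colour, the short yellow-lidded cassette in the yellow tray and the long green-lidded cassette in the green tray, each lying flat on the floor inside the rim. Set them down rather than dropping them, do not tip them over, and leave the pump bottle and the glass vial where they stand.

Things in the scene. Friction and masses are not known exactly. Their poses are not given: they have to be found in the camera images.
- red_jar: specimen jar, an upright closed cylinder with white body and red screw lid, 48 mm in diameter over the lid (47 mm over the body), 56 mm high (lid from 38 mm up), about 90 g. At the start it stands on the short cassette, beside the other jar (which jar is at which end varies; the gap between them is about 24 mm). Origin: centre of its underside; z up
- blue_jar: specimen jar, an upright closed cylinder with white body and blue screw lid, 48 mm in diameter over the lid (47 mm over the body), 56 mm high (lid from 38 mm up), about 90 g. At the start it stands on the short cassette, beside the other jar (which jar is at which end varies; the gap between them is about 24 mm). Origin: centre of its underside; z up
- short_cassette: short closed aluminium instrument cassette with a yellow lid: a plain flat box 140 mm long (its x), 58 mm wide (its y), 34 mm high, lid fixed on, about 220 g. At the start it lies on the long cassette, nearly in line with it, and carries both jars. Origin: centre of its underside; z up. It fits its tray either way round
- long_cassette: long closed aluminium instrument cassette with a green lid: a plain flat box 190 mm long (its x), 62 mm wide (its y), 34 mm high, lid fixed on, about 350 g. At the start it lies on the trolley top as the bottom of the stack, its ends showing. Origin: centre of its underside; z up. It fits its tray either way round
- red_dish: round red holding dish for the jar with the red lid, fixed to the trolley, flat floor 68 mm across inside, 76 mm outside; floor 3 mm thick, rim 10 mm high above the trolley top. Origin: centre of its underside on the trolley top; z up
- blue_dish: round blue holding dish for the jar with the blue lid, fixed to the trolley, flat floor 68 mm across inside, 76 mm outside; floor 3 mm thick, rim 10 mm high above the trolley top. Origin: centre of its underside on the trolley top; z up
- yellow_tray: shallow yellow rectangular tray for the short cassette, fixed to the trolley; inside 160 mm long (its x) by 78 mm wide (its y), walls 5 mm thick; floor 3 mm thick, rim 10 mm high above the trolley top (fingers that close lower than the rim will strike it, so hold the cassette by its upper part). Origin: centre of its underside on the trolley top; z up
- green_tray: shallow green rectangular tray for the long cassette, fixed to the trolley; inside 210 mm long (its x) by 82 mm wide (its y), walls 5 mm thick; floor 3 mm thick, rim 10 mm high above the trolley top (hold the cassette by its upper part, as for the yellow tray). Origin: centre of its underside on the trolley top; z up
- pump_bottle: clear disinfectant bottle with a green pump head, 64 mm in diameter, 155 mm high, loose, standing beyond the stack to one side: to be left alone. (On the other side stands a white swab tub with grey lid, 76 mm in diameter, 81 mm high; nearer the robot than the stack are a low kidney dish and two small cups, all under 35 mm.) Origin: centre of its underside
- vial: small glass vial with steel cap, 22 mm in diameter, 44 mm high, loose, standing beyond the stack: to be left alone. Origin: centre of its underside

How it is judged:
At the end, for the whole second after the job is handed in: Each jar in the dish and each cassette in the tray of its lid colour, flat on the floor inside the rim (centre within 16 mm of the holder's centre, underside under 6 mm above the holder's underside, tilt under 0.05 rad), released and at rest (horizontal distance between red_jar and red_dish below 0.016 m and z of red_jar in the frame of red_dish below 0.006 m and angle between each of red_jar, blue_jar, short_cassette, long_cassette's own z axis and vertical below 0.05 rad and linear speed of each of red_jar, blue_jar, short_cassette, long_cassette below 0.02 m/s and angular speed of each of red_jar, blue_jar, short_cassette, long_cassette below 0.2 rad/s and horizontal distance between blue_jar and blue_dish below 0.016 m and z of blue_jar in the frame of blue_dish below 0.006 m and horizontal distance between short_cassette and yellow_tray below 0.016 m and z of short_cassette in the frame of yellow_tray below 0.006 m and horizontal distance between long_cassette and green_tray below 0.016 m and z of long_cassette in the frame of green_tray below 0.006 m); the robot touches nothing.
It fails at once if the pump bottle is moved more than 20 mm or tipped (distance of pump_bottle from where it was at the start of the episode above 0.02 m or angle between pump_bottle's own z axis and vertical above 0.4 rad).
It fails at once if the glass vial is moved more than 20 mm or tipped (distance of vial from where it was at the start of the episode above 0.02 m or angle between vial's own z axis and vertical above 0.4 rad).
It fails at once if a jar or cassette is tipped over (more than 0.7 rad) (angle between any of red_jar, blue_jar, short_cassette, long_cassette's own z axis and vertical above 0.7 rad).
It fails at once if a jar or cassette is dropped or thrown (faster than 0.7 m/s with no finger on it: a free fall of about 25 mm) ((linear speed of red_jar above 0.7 m/s and contact force between the fingers and red_jar below 0.05 N) or (linear speed of blue_jar above 0.7 m/s and contact force between the fingers and blue_jar below 0.05 N) or (linear speed of short_cassette above 0.7 m/s and contact force between the fingers and short_cassette below 0.05 N) or (linear speed of long_cassette above 0.7 m/s and contact force between the fingers and long_cassette below 0.05 N)).
It also fails if it takes over 106 s, if anything falls off the work surface, if the arm or the gripper's body presses on something with over 40 N, if the wrist force passes 120 N, or if a joint passes its speed limit or range.

## Robot

A 7-joint arm with a two-finger parallel gripper is mounted at the origin on the work surface. World frame = base frame: x ahead of the robot, y to its left, z up, the work surface at z = 0. Lengths are in m, angles in rad, forces in N, time in s.
With the tool pointing down it reaches from about 0.4 to 0.85 m from the base axis. Payload 10.4 kg.
Tool frame: the origin (TCP) lies at the very end of the fingers, on their centre line; the grasp point (between the pads) lies 19 mm behind it; z points along the fingers, y is the line along which they close (so a half turn about z gives the same grasp; the last joint's range is limited). The gripper opens to 85 mm and grips with 20 to 120 N. Pads are 22 mm wide; open, the fingers measure 114 mm over their backs; the gripper's body (76 mm by 85 mm) begins 54 mm behind the grasp point. The pads swing forward as they close: fully open they stand 13 mm farther back than shut.
Start: joints at [1.143, 0.332, -0.065, 1.46, 0.022, 1.35, -0.088], TCP at [0.246, -0.575, 0.231] pointing down, gripper open.
Joint ranges: [-2.6, 2.6], [-0.5, 2.12], [-1.47, 1.34], [0.16, 2.42], [-1.27, 4.41], [0.06, 2.06], [-2.6, 2.6]. Speed limits (rad/s): [2.22, 2.22, 2.79, 2.79, 3.14, 3.14, 3.14].

## Interface

Orientations are given as a unit quaternion [x, y, z, w].
In Python, from workcell import manip gives the robot as it stands.
- The arm moves only by the shell command python3 -m jog 'ROWS' [FORCE]. ROWS is rows parted by semicolons, their numbers by spaces, 1 to 20 of them, each of 7 numbers: a rotation vector rx, ry, rz in rad, then dx, dy, dz in m, then the opening from 0.0 (shut) to 1.0 (fully open); each row is the pose to reach, as a shift and turn from the pose commanded when the command began, along the tool's axes at that moment; what a row does not reach only later rows make up. A row lasts 1/8 s, in which the tool goes at most 0.0625 m and 0.188 rad, less where a joint would pass 70% of its speed; a pose out of reach is approached as far as the arm can. The fingers move at their own pace and stop on an object; FORCE is the grip in N (left out, the last holds). Time passes only in rows, so rows that do not move let the fingers close. It prints the time, the measured TCP pose, the force, the opening and the grip force at its end.
- manip.get_obs(): the state, without advancing time (a new reading comes with each control period).
- manip.camera(name): name is "side" or "top"; returns the picture (384x512x3 uint8, blue, green, red); there is no depth.
- manip.calibration(name): a dict with "fx", "fy", "cx", "cy" (pixels), "k1" (the pictures are not rectified: a ray, as slopes to the right and down, at radius r is drawn at 1 + k1 r^2 times it, then the intrinsics apply), "world_from_camera" (4x4, takes a point from camera to world coordinates). Camera axes: x right, y up, looking along -z (the intrinsics and any distortion apply to the point x, -y, -z); pixel columns grow to the right and rows downward; lengths in m; the calibration is good to about 2 mm. A picture is of the moment at which its call begins. calibration takes no time and is no camera call.
- manip.hand_in(): hands the job in; it is judged then, once.
Trained networks look in the newest picture that a camera, given by its name, has taken for a name from the list of things; names that differ only in an ending like _2 or _b are one class to them, and where a whole thing is asked for, a point or a joint stands for the part that bears it (a point fixed in the world has none). Each returns a list of dicts, best first, with "confidence" (0 to 1); they miss things now and then, are a little off and sometimes report something else, mostly with a low value. They report only what shows in the picture. A call takes as long as a camera call.
- manip.outline_of(camera, thing): "mask" (384x512 bool, what is visible of it) and "bbox" ([left, top, right, bottom] in pixels, round what is visible of it).
The state is a dict: "clock": time; "joint_pos": joint angles; "joint_velocities": joint speeds; "tau": joint torques, N m; "position": TCP position; "ee_rot": TCP orientation; "ft_force": force on the tool from outside, world axes, zero at the start; "torque": the same for the moment, N m; "grip_width": opening from 0.0 (shut) to 1.0 (fully open); "grasp_force": force on a finger pad.
Only numpy, scipy, OpenCV 4.12 (cv2) and the standard library are available. Lean on these libraries where they do the work, as an engineer would, in place of code of your own. Each camera call takes 0.05 s, during which the arm holds its last target. There are 200 camera calls.

## Working session

There is one attempt and no reset: what is moved stays moved. The work goes in short steps, Python scripts to look and compute and a shell command to move; the robot and the scene stay as the last step left them, time stands still between calls to the robot, and variables do not carry over. Pictures are saved under pics/ and viewed, at most 14 in all, crops included, and the job is handed in when it is done.

```bash
mkdir -p pics; ls; python3 - <<'E'
from workcell import manip
import cv2, numpy as np
for n in("side","top"):
    cv2.imwrite(f"pics/{n}0.png",manip.camera(n)); c=manip.calibration(n); print(n,{k:(np.round(v,4).tolist()) for k,v in c.items()})
o=manip.get_obs(); print({k:np.round(v,3).tolist() for k,v in o.items()})
E
```

```text
pics
side {'fx': 359.37, 'fy': 359.37, 'cx': 251.6383, 'cy': 191.659, 'k1': -0.0529, 'world_from_camera': [[-0.7363, 0.362, -0.5717, 0.0735], [-0.6766, -0.3965, 0.6204, 0.6044], [-0.0021, 0.8437, 0.5369, 0.5805], [0.0, 0.0, 0.0, 1.0]]}
top {'fx': 405.4707, 'fy': 405.4707, 'cx': 257.7354, 'cy': 190.1292, 'k1': -0.0828, 'world_from_camera': [[-0.0065, 0.9965, -0.0838, 0.5307], [-1.0, -0.0063, 0.0027, -0.0082], [0.0021, 0.0838, 0.9965, 0.9911], [0.0, 0.0, 0.0, 1.0]]}
{'clock': 0.1, 'joint_pos': [1.143, 0.333, -0.065, 1.461, 0.022, 1.35, -0.089], 'joint_velocities': [0.0, -0.002, 0.002, -0.005, -0.001, -0.003, 0.001], 'tau': [0.002, -62.674, 0.049, -39.243, 0.016, 0.007, 0.0], 'position': [0.246, -0.574, 0.231], 'ee_rot': [0.98, 0.201, -0.0, -0.001], 'ft_force': [0.133, 0.42, -0.273], 'torque': [0.048, 0.014, -0.013], 'grasp_force': 0.0, 'grip_width': 0.997}
```

View pics/top0.png

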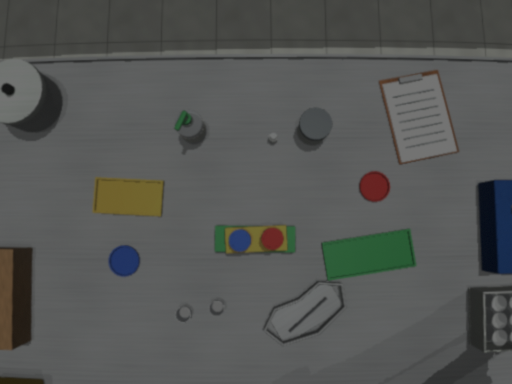

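View pics/side0.png

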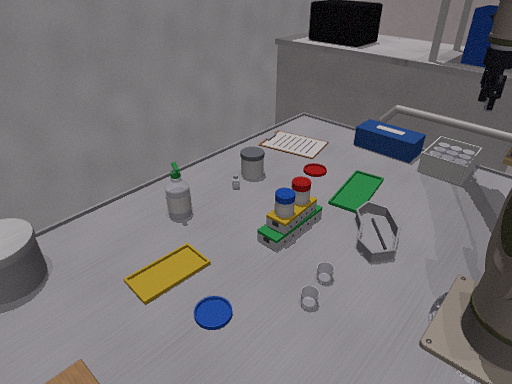

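```bash
cat > h.py <<'E'
from workcell import manip
import cv2, numpy as np
from scipy.optimize import minimize
def proj(n,P):
    c=manip.calibration(n); T=np.linalg.inv(np.array(c["world_from_camera"]))
    q=P@T[:3,:3].T+T[:3,3]; s=np.c_[q[:,0]/-q[:,2],-q[:,1]/-q[:,2]]
    s=s*(1+c["k1"]*(s**2).sum(1,keepdims=True))
    return s*[c["fx"],c["fy"]]+[c["cx"],c["cy"]]
def unproj(n,uv,z):
    c=manip.calibration(n); W=np.array(c["world_from_camera"])
    d=(np.array(uv)-[c["cx"],c["cy"]])/[c["fx"],c["fy"]]; s=d.copy()
    for _ in range(9): s=d/(1+c["k1"]*(s**2).sum())
    r=W[:3,:3]@[s[0],-s[1],-1]; return W[:3,3]+r*(z-W[2,3])/r[2]
a=np.linspace(0,2*np.pi,40,endpoint=False)
cyl=lambda r,z0,z1:np.array([[r*np.cos(t),r*np.sin(t),z] for z in(z0,z1) for t in a])
box=lambda l,w,z0,z1:np.array([[x*l/2,y*w/2,z] for x in(-1,1) for y in(-1,1) for z in(z0,z1)])
M=dict(red_jar=cyl(.024,0,.056),blue_jar=cyl(.024,0,.056),short_cassette=box(.14,.058,0,.034),long_cassette=box(.19,.062,0,.034),
 red_dish=cyl(.038,0,.010),blue_dish=cyl(.038,0,.010),yellow_tray=box(.17,.088,0,.010),green_tray=box(.22,.092,0,.010),
 pump_bottle=cyl(.032,0,.12),vial=cyl(.011,0,.044))
def poly(n,P): return cv2.convexHull((proj(n,P)*16).round().astype(np.int32))
def masks(things,cams=("top","side")):
    out={}
    for n in cams:
        manip.camera(n)
        for t in things:
            r=manip.outline_of(n,t)
            if r and r[0]["confidence"]>.3:
                m=r[0]["mask"].astype(np.uint8); k,l,s,_=cv2.connectedComponentsWithStats(m)
                for i in range(1,k):
                    if s[i,4]<12: m[l==i]=0
                p=np.argwhere(m)[:,::-1].astype(np.int32)
                if len(p)>5: out[t,n]=(cv2.convexHull(p),r[0]["confidence"])
    return out
def fit(t,z,H,cams=("top","side")):
    P0=M[t]; cs=[n for n in cams if (t,n) in H]
    isb=len(P0)==8
    tgt={}
    for n in cs:
        m=np.zeros((384*4,512*4),np.uint8); cv2.fillPoly(m,[(H[t,n][0]*64+24).astype(np.int32)],1,shift=4)
        tgt[n]=cv2.dilate(m,np.ones((5,5),np.uint8))
    def cost(p):
        c,s=np.cos(p[2]),np.sin(p[2]); e=0
        P=P0@np.array([[c,-s,0],[s,c,0],[0,0,1]]).T+[p[0],p[1],z]
        for n in cs:
            m=np.zeros((384*4,512*4),np.uint8); cv2.fillPoly(m,[cv2.convexHull(((proj(n,P)*4+2)*16).round().astype(np.int32))],1,shift=4)
            e+=1-(m&tgt[n]).sum()/max(1,(m|tgt[n]).sum())
        return e
    n=cs[0]; u=H[t,n][0].reshape(-1,2); (cu,cv),_,_=cv2.minAreaRect(u); x=unproj(n,(cu,cv),z+P0[:,2].max()/2)
    best=None
    for y0 in ((np.arange(-.6,.7,.3)+np.pi/2) if isb else (0,)):
        sim=np.array([[x[0],x[1],y0]]*4)+np.array([[0,0,0],[.02,0,0],[0,.02,0],[0,0,.2]])
        r=minimize(cost,sim[0],method="Nelder-Mead",options=dict(initial_simplex=sim,xatol=2e-4,fatol=1e-4,maxiter=120))
        if best is None or r.fun<best.fun: best=r
    return best.x,best.fun/len(cs),[(n,round(float(H[t,n][1]),2)) for n in cs]
E
python3 - <<'E'
from h import *
Z=dict(red_jar=.068,blue_jar=.068,short_cassette=.034)
H=masks(list(M))
for t in M:
    for cams in (("top","side"),("top",),("side",)):
        if not any((t,n) in H for n in cams): print(t,cams,"none");continue
        x,f,c=fit(t,Z.get(t,0),H,cams); print(t,cams,x.round(4),round(f,3),c)
E
```

```text
red_jar ('top', 'side') [ 0.501  -0.0404  0.1314] 0.132 [('top', 0.7), ('side', 0.68)]
red_jar ('top',) [ 0.5007 -0.0402  0.256 ] 0.097 [('top', 0.7)]
red_jar ('side',) [ 0.5052 -0.0459  0.111 ] 0.093 [('side', 0.68)]
blue_jar ('top', 'side') [0.4964 0.0295 0.0794] 0.087 [('top', 0.88), ('side', 0.89)]
blue_jar ('top',) [0.4959 0.0298 0.1049] 0.034 [('top', 0.88)]
blue_jar ('side',) [0.5006 0.0262 0.1239] 0.06 [('side', 0.89)]
short_cassette ('top', 'side') [ 0.4982 -0.0045  1.5943] 0.1 [('top', 0.81), ('side', 0.74)]
short_cassette ('top',) [ 0.4979 -0.004   1.5985] 0.043 [('top', 0.81)]
short_cassette ('side',) [ 0.4992 -0.0071  1.607 ] 0.145 [('side', 0.74)]Traceback (most recent call last):
  File "<stdin>", line 7, in <module>
  File "h.py", line 52, in fit
    r=minimize(cost,sim[0],method="Nelder-Mead",options=dict(initial_simplex=sim,xatol=2e-4,fatol=1e-4,maxiter=120))
    res = _minimize_neldermead(fun, x0, args, callback, bounds=bounds,
                               **options)
    fxcc = func(xcc)
    fx = function(np.copy(x), *(wrapper_args + args))
  File "h.py", line 45, in cost
    m=np.zeros((384*4,512*4),np.uint8); cv2.fillPoly(m,[cv2.convexHull(((proj(n,P)*4+2)*16).round().astype(np.int32))],1,shift=4)
                                                                         ~~~~^^^^^
  File "h.py", line 5, in proj
    c=manip.calibration(n); T=np.linalg.inv(np.array(c["world_from_camera"]))
ValueError: time passes only in moves, steps and waits
```

```bash
sed -i 's/^def proj/C={n:manip.calibration(n) for n in ("top","side")}\ndef proj/; s/c=manip.calibration(n);/c=C[n];/' h.py
python3 - <<'E'
from h import *
Z=dict(red_jar=.068,blue_jar=.068,short_cassette=.034)
L=list(M)[3:]
H=masks(L)
for t in L:
    for cams in (("top",),("side",)):
        if not any((t,n) in H for n in cams): print(t,cams,"none");continue
        x,f,c=fit(t,Z.get(t,0),H,cams); print(t,cams,x.round(4),round(f,3),c)
print(manip.get_obs()["clock"])
E
```

```text
long_cassette ('top',) none
long_cassette ('side',) [ 0.498  -0.0052  1.5531] 0.182 [('side', 0.65)]
red_dish ('top',) [ 0.6217 -0.2977  0.1021] 0.034 [('top', 0.6)]
red_dish ('side',) [ 0.6255 -0.3038  0.2353] 0.065 [('side', 0.79)]
blue_dish ('top',) [0.444  0.3177 0.0403] 0.047 [('top', 0.83)]
blue_dish ('side',) [0.446  0.3149 0.261 ] 0.032 [('side', 0.82)]
yellow_tray ('top',) [0.5998 0.3084 1.5344] 0.038 [('top', 0.96)]
yellow_tray ('side',) [0.6036 0.307  1.5249] 0.078 [('side', 0.71)]
green_tray ('top',) [ 0.4553 -0.2796  1.7086] 0.077 [('top', 0.57)]
green_tray ('side',) [ 0.4605 -0.2813  1.6935] 0.068 [('side', 0.72)]
pump_bottle ('top',) [0.7526 0.1416 0.1522] 0.135 [('top', 0.58)]
pump_bottle ('side',) [0.7671 0.1449 0.0757] 0.147 [('side', 0.94)]
vial ('top',) [ 0.7375 -0.046   0.2808] 0.133 [('top', 0.47)]
vial ('side',) [ 0.7457 -0.0498  0.0726] 0.344 [('side', 0.45)]
2.0
```

```bash
cat > d.py <<'E'
# usage: d.py x y z yangle : tool-frame shift and turn from the measured pose
import sys, numpy as np
from workcell import manip
from scipy.spatial.transform import Rotation as R
x,y,z,a=map(float,sys.argv[1:5]); o=manip.get_obs()
Rc=R.from_quat(o["ee_rot"]).as_matrix(); Y=np.array([np.cos(a),np.sin(a),0]); Zt=np.array([0,0,-1.])
Rt=np.c_[np.cross(Y,Zt),Y,Zt]; rv=R.from_matrix(Rc.T@Rt).as_rotvec(); d=Rc.T@(np.array([x,y,z])-o["position"])
print("t",round(o["clock"],2),"pos",np.round(o["position"],4),"yang",round(float(np.arctan2(Rc[1,1],Rc[0,1])),3),"rot",np.round(rv,3),"d",np.round(d,4),"rows",max(np.linalg.norm(d)/.0625,np.linalg.norm(rv)/.188).round(1))
E
python3 d.py .502 -.042 .2 .02
```

```text
t 2.0 pos [ 0.2462 -0.5745  0.2313] yang -1.166 rot [ 0.    -0.    -1.186] d [ 0.4449 -0.3887  0.0313] rows 9.5
```

```bash
python3 -m jog '0 0 -1.186 0.445 -0.389 0.031 1;0 0 -1.186 0.445 -0.389 0.031 1;0 0 -1.186 0.445 -0.389 0.031 1;0 0 -1.186 0.445 -0.389 0.031 1;0 0 -1.186 0.445 -0.389 0.031 1;0 0 -1.186 0.445 -0.389 0.031 1;0 0 -1.186 0.445 -0.389 0.031 1;0 0 -1.186 0.445 -0.389 0.031 1;0 0 -1.186 0.445 -0.389 0.031 1;0 0 -1.186 0.445 -0.389 0.031 1;0 0 -1.186 0.445 -0.389 0.031 1;0 0 -1.186 0.445 -0.389 0.031 1;0 0 -1.186 0.445 -0.389 0.031 1' 25; python3 d.py .502 -.042 .084 .02
```

```text
clock: 3.62
position: [0.5017, -0.0431, 0.2004]
ee_rot: [0.701, 0.713, -0.0, 0.0]
ft_force: [0.9, 0.4, 0.8]
grip_width: 0.998
grasp_force: 0.0
t 3.62 pos [ 0.5017 -0.0431  0.2004] yang 0.018 rot [-0.     0.001 -0.002] d [0.0012 0.0003 0.1164] rows 1.9
```

```bash
python3 -m jog '0 0 0 0 0 0.04 1;0 0 0 0 0 0.08 1;0 0 0 0 0 0.11 1;0 0 0 0 0 0.117 1;0 0 0 0 0 0.117 1;0 0 0 0 0 0.117 0;0 0 0 0 0 0.117 0;0 0 0 0 0 0.117 0;0 0 0 0 0 0.117 0;0 0 0 0 0 0.117 0;0 0 0 0 0 0.117 0' 30;  python3 d.py .6235 -.301 .16 .02
```

```text
clock: 5.0
position: [0.5026, -0.0418, 0.0843]
ee_rot: [0.7, 0.714, 0.0, 0.001]
ft_force: [-1.2, -0.3, 5.9]
grip_width: 0.557
grasp_force: 29.9
t 5.0 pos [ 0.5026 -0.0418  0.0843] yang 0.02 rot [ 0.001  0.001 -0.   ] d [-0.2616  0.1158 -0.0753] rows 4.7
```

```bash
python3 - <<'E'
from h import *
cv2.imwrite("pics/s1.png",cv2.resize(manip.camera("side")[120:300,180:380],(800,720))[:600]); 
E
```

```text
(no output)
```

View pics/s1.png

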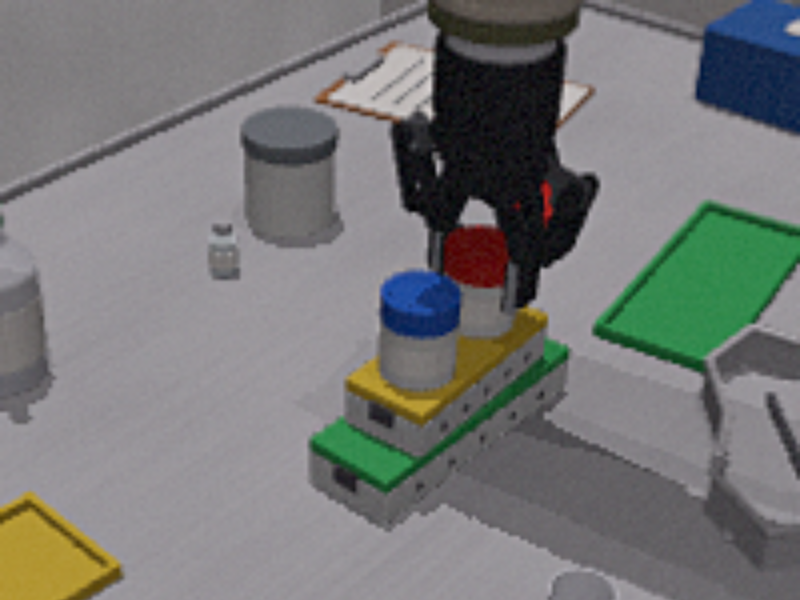

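```bash
python3 -m jog '0 0 0 0 0 -0.03 0;0 0 0 0 0 -0.075 0;0 0 0 -0.055 0.024 -0.075 0;0 0 0 -0.11 0.048 -0.075 0;0 0 0 -0.165 0.072 -0.075 0;0 0 0 -0.215 0.096 -0.075 0;0 0 0 -0.25 0.11 -0.075 0;0 0 0 -0.2616 0.116 -0.075 0;0 0 0 -0.2616 0.116 -0.03 0;0 0 0 -0.2616 0.116 0.02 0;0 0 0 -0.2616 0.116 0.045 0;0 0 0 -0.2616 0.116 0.055 0;0 0 0 -0.2616 0.116 0.055 0';  python3 d.py .6235 -.301 .02 .02
```

```text
clock: 6.68
position: [0.6234, -0.3003, 0.0288]
ee_rot: [0.7, 0.714, 0.0, -0.0]
ft_force: [0.3, 0.5, -1.0]
grip_width: 0.549
grasp_force: 31.4
t 6.67 pos [ 0.6234 -0.3003  0.0288] yang 0.021 rot [ 0.    -0.     0.001] d [-0.0007  0.      0.0088] rows 0.1
```

```bash
python3 - <<'E'
from h import *
cv2.imwrite("pics/s2.png",cv2.resize(manip.camera("side")[110:230,260:420],(800,600))); 
E
```

```text
(no output)
```

View pics/s2.png

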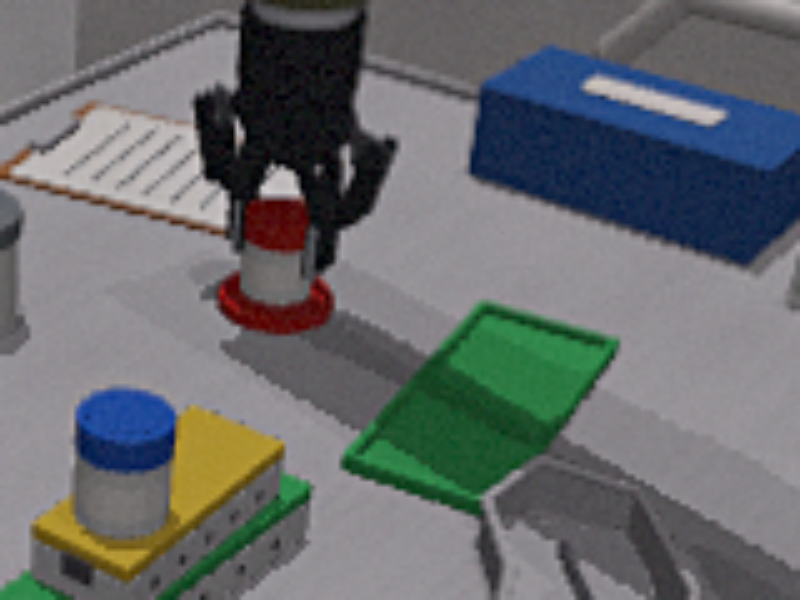

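Red jar hangs upright just over the middle of the red dish (dish about (275,300) in the crop). Lower, release and rise, watching the force.

```bash
python3 -m jog '0 0 0 0 0 0.004 0;0 0 0 0 0 0.007 0;0 0 0 0 0 0.009 0;0 0 0 0 0 0.0095 0'; python3 -m jog '0 0 0 0 0 0 0.8;0 0 0 0 0 0 1;0 0 0 0 0 0 1;0 0 0 0 0 0 1;0 0 0 0 0 -0.03 1;0 0 0 0 0 -0.08 1;0 0 0 0 0 -0.14 1;0 0 0 0 0 -0.19 1';python3 d.py .497 .029 .2 .02
```

```text
clock: 7.22
position: [0.6233, -0.301, 0.0195]
ee_rot: [0.7, 0.714, -0.0, 0.0]
ft_force: [-4.5, 1.9, 6.2]
grip_width: 0.553
grasp_force: 31.8
clock: 8.22
position: [0.6234, -0.3009, 0.2115]
ee_rot: [0.7, 0.714, 0.0, 0.001]
ft_force: [0.3, -0.3, 0.0]
grip_width: 1.004
grasp_force: 0.0
t 8.22 pos [ 0.6234 -0.3009  0.2115] yang 0.02 rot [0.001 0.001 0.   ] d [ 0.3324 -0.1197  0.0111] rows 5.7
```

```bash
python3 -m jog '0 0 0 0.055 -0.02 0.01 1;0 0 0 0.11 -0.04 0.01 1;0 0 0 0.165 -0.06 0.01 1;0 0 0 0.22 -0.08 0.01 1;0 0 0 0.275 -0.1 0.01 1;0 0 0 0.32 -0.116 0.01 1;0 0 0 0.3324 -0.12 0.01 1;0 0 0 0.3324 -0.12 0.04 1;0 0 0 0.3324 -0.12 0.09 1;0 0 0 0.3324 -0.12 0.12 1;0 0 0 0.3324 -0.12 0.127 1;0 0 0 0.3324 -0.12 0.127 1;0 0 0 0.3324 -0.12 0.127 0;0 0 0 0.3324 -0.12 0.127 0;0 0 0 0.3324 -0.12 0.127 0;0 0 0 0.3324 -0.12 0.127 0;0 0 0 0.3324 -0.12 0.127 0;0 0 0 0.3324 -0.12 0.127 0' 30; python3 d.py .445 .316 .16 .02
```

```text
clock: 10.48
position: [0.4973, 0.0289, 0.0829]
ee_rot: [0.7, 0.714, 0.0, 0.001]
ft_force: [-1.5, -0.5, 6.4]
grip_width: 0.551
grasp_force: 29.9
t 10.47 pos [0.4973 0.0289 0.0829] yang 0.02 rot [ 0.002  0.001 -0.   ] d [ 0.288  -0.0465 -0.0774] rows 4.8
```

```bash
python3 -m jog '0 0 0 0 0 -0.03 0;0 0 0 0 0 -0.075 0;0 0 0 0.055 -0.009 -0.075 0;0 0 0 0.11 -0.018 -0.075 0;0 0 0 0.165 -0.027 -0.075 0;0 0 0 0.22 -0.036 -0.075 0;0 0 0 0.27 -0.044 -0.075 0;0 0 0 0.288 -0.0465 -0.075 0;0 0 0 0.288 -0.0465 -0.03 0;0 0 0 0.288 -0.0465 0.02 0;0 0 0 0.288 -0.0465 0.045 0;0 0 0 0.288 -0.0465 0.055 0;0 0 0 0.288 -0.0465 0.055 0';  python3 d.py .445 .316 .019 .02
python3 - <<'E'
from h import *
cv2.imwrite("pics/s3.png",cv2.resize(manip.camera("side")[180:360,140:380],(800,600))); 
E
```

```text
clock: 12.1
position: [0.4445, 0.3162, 0.0271]
ee_rot: [0.7, 0.714, 0.0, -0.0]
ft_force: [0.1, 0.6, -0.6]
grip_width: 0.553
grasp_force: 31.2
t 12.1 pos [0.4445 0.3162 0.0271] yang 0.02 rot [ 0. -0.  0.] d [-0.0002  0.0005  0.0081] rows 0.1
```

View pics/s3.png

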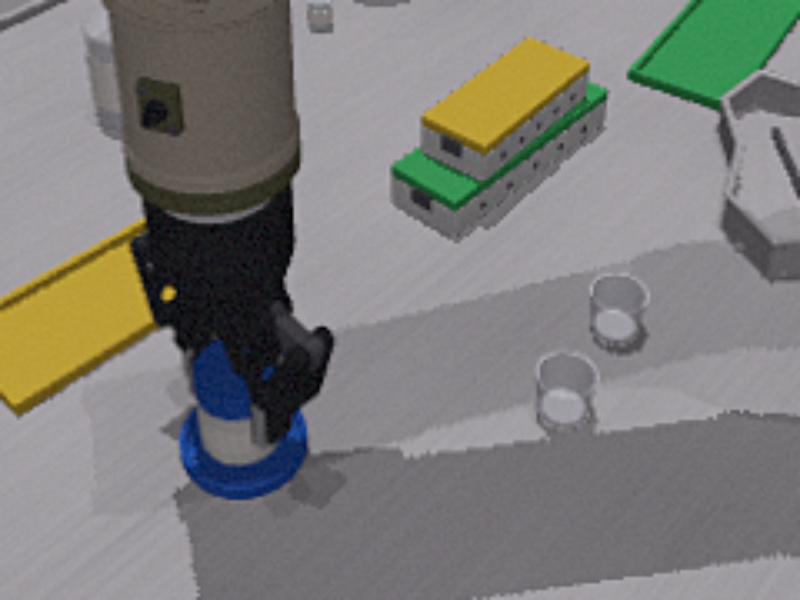

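```bash
python3 -m jog '0 0 0 0 0 0.004 0;0 0 0 0 0 0.007 0;0 0 0 0 0 0.009 0;0 0 0 0 0 0.009 0'; python3 -m jog '0 0 0 0 0 0 0.8;0 0 0 0 0 0 1;0 0 0 0 0 0 1;0 0 0 0 0 0 1;0 0 0 0 0 -0.03 1;0 0 0 0 0 -0.08 1;0 0 0 0 0 -0.14 1;0 0 0 0 0 -0.19 1'
python3 - <<'E'
from h import *
Z=dict(red_jar=.003,blue_jar=.003,short_cassette=.034)
L=["short_cassette","long_cassette","red_jar","blue_jar","yellow_tray","red_dish"]
H=masks(L)
for t in L:
    for cams in (("top",),("side",)):
        if not any((t,n) in H for n in cams): print(t,cams,"none");continue
        x,f,c=fit(t,Z.get(t,0),H,cams); print(t,cams,x.round(4),round(f,3),c)
cv2.imwrite("pics/t4.png",manip.camera("top"))
E
python3 d.py .4985 -.005 .13 .025
```

```text
clock: 12.65
position: [0.4445, 0.3161, 0.0179]
ee_rot: [0.7, 0.714, 0.0, 0.0]
ft_force: [-0.7, -0.1, 1.3]
grip_width: 0.554
grasp_force: 31.2
clock: 13.65
position: [0.4443, 0.3162, 0.2101]
ee_rot: [0.7, 0.714, 0.001, 0.0]
ft_force: [2.1, -0.2, 0.2]
grip_width: 0.997
grasp_force: 0.0
short_cassette ('top',) [ 0.4977 -0.0047  1.611 ] 0.036 [('top', 0.89)]
short_cassette ('side',) [ 0.5    -0.0075  1.6269] 0.029 [('side', 0.83)]
long_cassette ('top',) [ 4.971e-01 -1.500e-03  1.547e+00] 0.08 [('top', 0.87)]
long_cassette ('side',) [ 0.4958 -0.0029  1.5293] 0.138 [('side', 0.82)]
red_jar ('top',) [ 0.6222 -0.3002  0.1058] 0.043 [('top', 0.82)]
red_jar ('side',) [ 0.6266 -0.3044  0.0483] 0.049 [('side', 0.78)]
blue_jar ('top',) [0.4441 0.317  0.0387] 0.049 [('top', 0.87)]
blue_jar ('side',) [0.4479 0.3147 0.0802] 0.039 [('side', 0.79)]
yellow_tray ('top',) [0.601  0.3077 1.5198] 0.045 [('top', 0.91)]
yellow_tray ('side',) [0.6015 0.3087 1.5202] 0.082 [('side', 0.58)]
red_dish ('top',) [ 0.6219 -0.2965  0.1617] 0.21 [('top', 0.8)]
red_dish ('side',) [ 0.6241 -0.3031  0.1126] 0.171 [('side', 0.52)]
t 14.4 pos [0.4443 0.3161 0.2076] yang 0.02 rot [-0.     0.    -0.005] d [-0.3221  0.0478  0.0776] rows 5.4
```

View pics/t4.png

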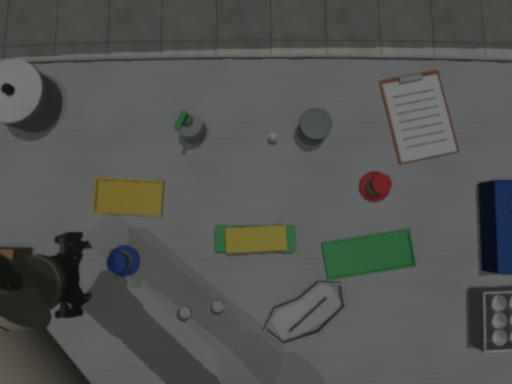

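```bash
python3 -m jog '0 0 -0.025 -0.055 0.008 0 1;0 0 -0.025 -0.11 0.016 0.01 1;0 0 -0.025 -0.165 0.024 0.03 1;0 0 -0.025 -0.22 0.032 0.05 1;0 0 -0.025 -0.275 0.04 0.07 1;0 0 -0.025 -0.31 0.046 0.08 1;0 0 -0.025 -0.322 0.048 0.085 1;0 0 -0.025 -0.322 0.048 0.11 1;0 0 -0.025 -0.322 0.048 0.14 1;0 0 -0.025 -0.322 0.048 0.155 1;0 0 -0.025 -0.322 0.048 0.161 1;0 0 -0.025 -0.322 0.048 0.161 1' 30; python3 d.py .4985 -.005 .0465 .045
python3 - <<'E'
from h import *
cv2.imwrite("pics/s5.png",cv2.resize(manip.camera("side")[160:280,220:380],(800,600))); 
E
```

```text
clock: 15.9
position: [0.4991, -0.0046, 0.0472]
ee_rot: [0.691, 0.723, 0.0, 0.0]
ft_force: [-1.0, 0.6, -0.1]
grip_width: 1.001
grasp_force: 0.0
t 15.9 pos [ 0.4991 -0.0046  0.0472] yang 0.046 rot [ 0.    -0.     0.001] d [-0.0004 -0.0006  0.0007] rows 0.0
```

View pics/s5.png

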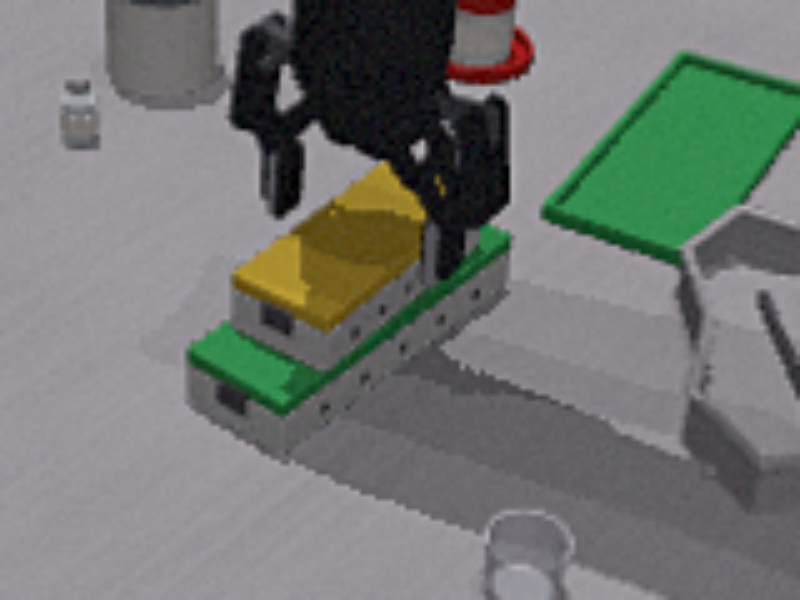

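```bash
python3 -m jog '0 0 0 0 0 0 0.5;0 0 0 0 0 0 0;0 0 0 0 0 0 0;0 0 0 0 0 0 0;0 0 0 0 0 0 0;0 0 0 0 0 0 0' 70; python3 -m jog '0 0 0 0 0 -0.02 0;0 0 0 0 0 -0.05 0;0 0 0 0 0 -0.08 0;0 0 0 0 0 -0.08 0';python3 d.py .602 .3075 .0255 -.046
python3 - <<'E'
from h import *
cv2.imwrite("pics/s6.png",cv2.resize(manip.camera("side")[140:260,220:380],(800,600))); 
E
```

```text
clock: 16.7
position: [0.4993, -0.005, 0.0478]
ee_rot: [0.691, 0.723, 0.0, 0.001]
ft_force: [-2.3, 0.7, 7.0]
grip_width: 0.658
grasp_force: 75.0
clock: 17.2
position: [0.5, -0.005, 0.1287]
ee_rot: [0.691, 0.723, 0.001, 0.002]
ft_force: [0.4, 0.6, -3.3]
grip_width: 0.659
grasp_force: 76.1
t 17.2 pos [ 0.5    -0.005   0.1287] yang 0.045 rot [0.004 0.001 0.091] d [0.3077 0.1155 0.1033] rows 5.5
```

View pics/s6.png

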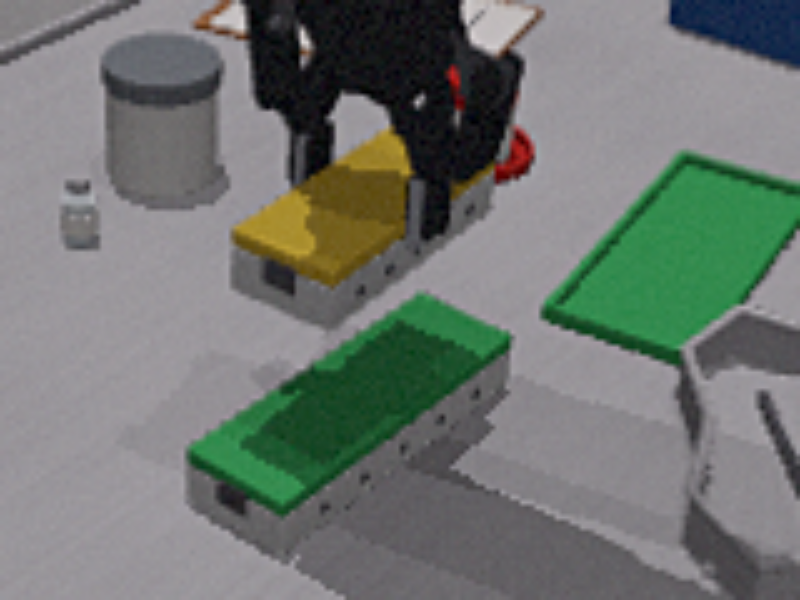

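```bash
python3 -m jog '0 0 0.02 0.04 0.015 0 0;0 0 0.04 0.09 0.034 0 0;0 0 0.06 0.145 0.054 0 0;0 0 0.08 0.2 0.075 0 0;0 0 0.091 0.25 0.094 0 0;0 0 0.091 0.29 0.109 0 0;0.004 0 0.091 0.3077 0.1155 0 0;0.004 0 0.091 0.3077 0.1155 0.03 0;0.004 0 0.091 0.3077 0.1155 0.065 0;0.004 0 0.091 0.3077 0.1155 0.09 0;0.004 0 0.091 0.3077 0.1155 0.095 0;0.004 0 0.091 0.3077 0.1155 0.095 0'; python3 d.py .602 .3075 .0165 -.046
python3 - <<'E'
from h import *
cv2.imwrite("pics/s7.png",cv2.resize(manip.camera("side")[180:330,90:290],(800,600))); 
E
```

```text
clock: 18.75
position: [0.6, 0.3076, 0.0314]
ee_rot: [0.723, 0.691, -0.002, -0.002]
ft_force: [-0.3, 1.0, -2.9]
grip_width: 0.659
grasp_force: 75.9
t 18.75 pos [0.6    0.3076 0.0314] yang -0.046 rot [-0.005  0.     0.   ] d [-0.      0.002   0.0149] rows 0.2
```

View pics/s7.png

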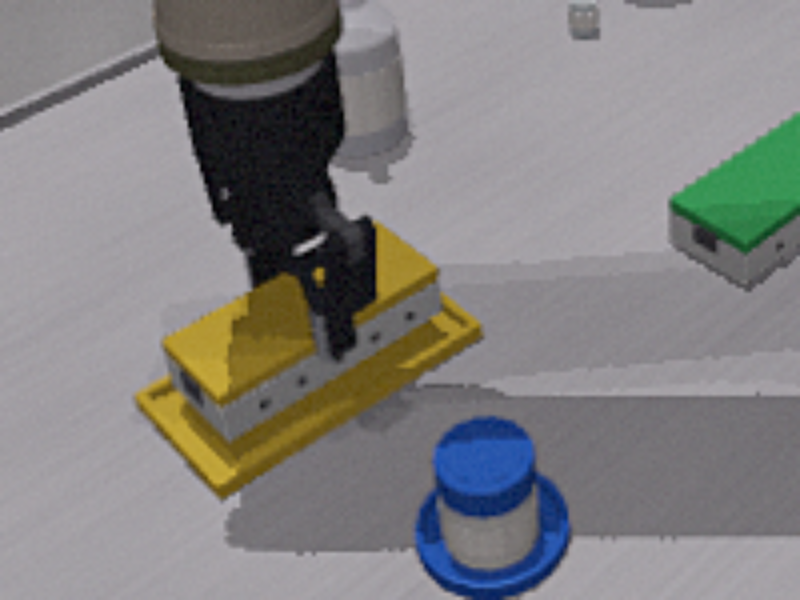

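```bash
python3 -m jog '-0.004 0 0 0 0.002 0.004 0;-0.004 0 0 0 0.002 0.008 0;-0.004 0 0 0 0.002 0.011 0;-0.004 0 0 0 0.002 0.013 0;-0.004 0 0 0 0.002 0.0145 0;-0.004 0 0 0 0.002 0.0145 0'
```

```text
clock: 19.55
position: [0.6022, 0.3076, 0.0172]
ee_rot: [0.723, 0.691, -0.0, 0.0]
ft_force: [-0.0, -0.9, -3.6]
grip_width: 0.662
grasp_force: 76.2
```

```bash
python3 -m jog '0 0 0 0 0 0.001 0;0 0 0 0 0 0.0015 0;0 0 0 0 0 0.0015 0'
```

```text
clock: 19.92
position: [0.6024, 0.3076, 0.0169]
ee_rot: [0.723, 0.691, 0.0, 0.0]
ft_force: [-3.9, -2.4, 5.8]
grip_width: 0.657
grasp_force: 77.1
```

Contact. Release, rise, and re-measure.

```bash
python3 -m jog '0 0 0 0 0 0 0.75;0 0 0 0 0 0 1;0 0 0 0 0 0 1;0 0 0 0 0 0 1;0 0 0 0 0 -0.03 1;0 0 0 0 0 -0.08 1;0 0 0 0 0 -0.12 1;0 0 0 0 0 -0.12 1'
python3 - <<'E'
from h import *
Z=dict(short_cassette=.003)
L=["short_cassette","long_cassette","yellow_tray","green_tray"]
H=masks(L)
for t in L:
    for cams in (("top",),("side",)):
        if not any((t,n) in H for n in cams): print(t,cams,"none");continue
        x,f,c=fit(t,Z.get(t,0),H,cams); print(t,cams,x.round(4),round(f,3),c)
E
python3 d.py .4985 -.003 .0135 -.025
```

```text
clock: 20.92
position: [0.6038, 0.3088, 0.1397]
ee_rot: [0.723, 0.691, 0.003, 0.001]
ft_force: [-0.3, -0.1, -0.1]
grip_width: 1.003
grasp_force: 0.0
short_cassette ('top',) [0.6022 0.2998 1.522 ] 0.094 [('top', 0.6)]
short_cassette ('side',) [0.6053 0.3053 1.5454] 0.047 [('side', 0.84)]
long_cassette ('top',) [ 0.4971 -0.0018  1.5633] 0.046 [('top', 0.75)]
long_cassette ('side',) [ 0.5003 -0.0057  1.5474] 0.03 [('side', 0.85)]
yellow_tray ('top',) [ 0.4536 -0.2696  1.697 ] 0.278 [('top', 0.37)]
yellow_tray ('side',) [0.5987 0.3101 1.494 ] 0.19 [('side', 0.89)]
green_tray ('top',) [ 0.6487 -0.3552  1.9643] 0.791 [('top', 0.73)]
green_tray ('side',) [ 0.4607 -0.2852  1.7087] 0.067 [('side', 0.79)]
t 21.43 pos [0.6021 0.3075 0.1353] yang -0.046 rot [-0.001  0.001 -0.021] d [-0.3148 -0.0892  0.122 ] rows 5.6
```

```bash
python3 -m jog '0 0 -0.03 -0.05 -0.014 0 1;0 0 -0.03 -0.105 -0.03 0 1;0 0 -0.03 -0.16 -0.045 0 1;0 0 -0.03 -0.215 -0.061 0 1;0 0 -0.03 -0.27 -0.076 0 1;0 0 -0.03 -0.305 -0.087 0 1;0 0 -0.03 -0.3148 -0.0897 0.02 1;0 0 -0.03 -0.3148 -0.0897 0.06 1;0 0 -0.03 -0.3148 -0.0897 0.1 1;0 0 -0.03 -0.3148 -0.0897 0.117 1;0 0 -0.03 -0.3148 -0.0897 0.121 1;0 0 -0.03 -0.3148 -0.0897 0.121 1;0 0 -0.03 -0.3148 -0.0897 0.121 0.5;0 0 -0.03 -0.3148 -0.0897 0.121 0;0 0 -0.03 -0.3148 -0.0897 0.121 0;0 0 -0.03 -0.3148 -0.0897 0.121 0;0 0 -0.03 -0.3148 -0.0897 0.121 0;0 0 -0.03 -0.3148 -0.0897 0.121 0' 90; python3 -m jog '0 0 0 0 0 -0.02 0;0 0 0 0 0 -0.05 0;0 0 0 0 0 -0.08 0;0 0 0 0 0 -0.08 0';python3 d.py .457 -.281 .0255 .135
python3 - <<'E'
from h import *
cv2.imwrite("pics/s8.png",manip.camera("side")); cv2.imwrite("pics/t8.png",manip.camera("top"))
E
```

```text
clock: 23.68
position: [0.4991, -0.0029, 0.0165]
ee_rot: [0.713, 0.701, 0.0, 0.001]
ft_force: [-3.2, -0.5, 11.8]
grip_width: 0.696
grasp_force: 96.7
clock: 24.18
position: [0.4998, -0.0028, 0.0978]
ee_rot: [0.713, 0.701, 0.001, 0.002]
ft_force: [-0.1, -0.8, -4.1]
grip_width: 0.698
grasp_force: 99.3
t 24.18 pos [ 0.4998 -0.0028  0.0978] yang -0.016 rot [ 0.005  0.001 -0.151] d [-0.2788 -0.0387  0.0724] rows 4.7
```

View pics/s8.png

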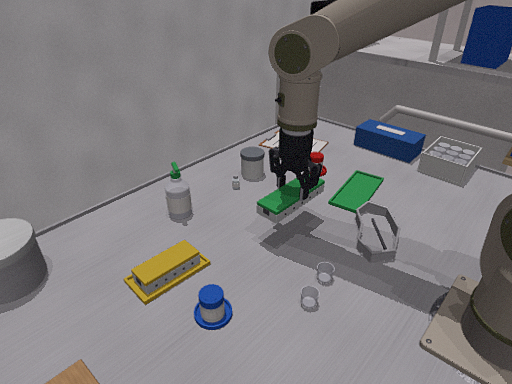

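```bash
python3 -m jog '0 0 -0.03 -0.04 -0.006 -0.01 0;0 0 -0.06 -0.09 -0.0125 -0.01 0;0 0 -0.09 -0.145 -0.02 -0.01 0;0 0 -0.12 -0.2 -0.028 -0.01 0;0 0 -0.148 -0.25 -0.035 -0.01 0;0.005 0 -0.148 -0.273 -0.038 -0.01 0;0.005 0 -0.148 -0.279 -0.0387 0 0;0.005 0 -0.148 -0.279 -0.0387 0.03 0;0.005 0 -0.148 -0.279 -0.0387 0.055 0;0.005 0 -0.148 -0.279 -0.0387 0.066 0;0.005 0 -0.148 -0.279 -0.0387 0.066 0'; python3 d.py .457 -.281 .0195 .132
python3 - <<'E'
from h import *
cv2.imwrite("pics/s9.png",cv2.resize(manip.camera("side")[130:250,290:450],(800,600))); 
E
```

```text
clock: 25.65
position: [0.4549, -0.2798, 0.0282]
ee_rot: [0.658, 0.753, -0.002, -0.003]
ft_force: [-0.5, -1.1, -1.9]
grip_width: 0.698
grasp_force: 99.1
t 25.65 pos [ 0.4549 -0.2798  0.0282] yang 0.134 rot [-0.006 -0.002  0.001] d [-0.0015  0.0019  0.0087] rows 0.1
```

View pics/s9.png

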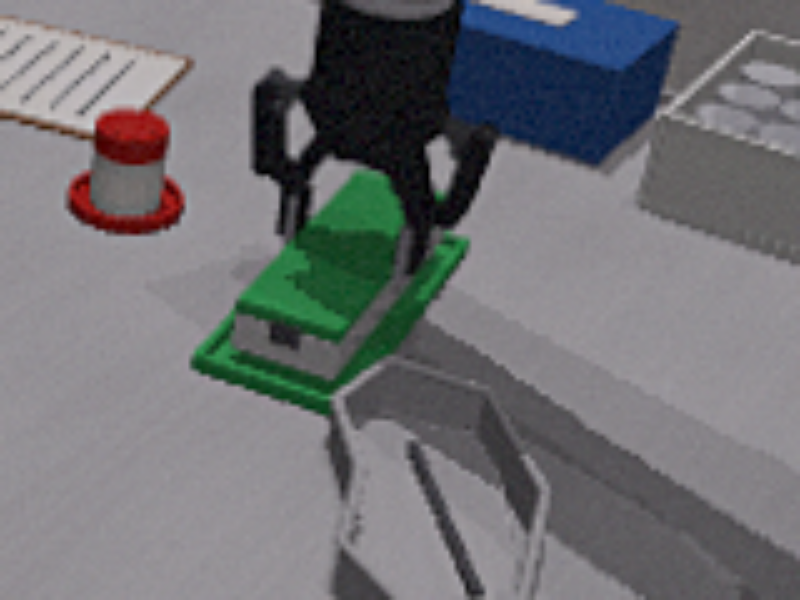

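The long cassette hangs level inside the green tray outline (crop about (310,290)). Lower it gently.

```bash
python3 -m jog '-0.005 -0.002 0 -0.0015 0.002 0.003 0;-0.005 -0.002 0 -0.0015 0.002 0.006 0;-0.005 -0.002 0 -0.0015 0.002 0.0075 0;-0.005 -0.002 0 -0.0015 0.002 0.0085 0;-0.005 -0.002 0 -0.0015 0.002 0.0085 0'; python3 -m jog '0 0 0 0 0 0.0005 0;0 0 0 0 0 0.001 0;0 0 0 0 0 0.001 0'
```

```text
clock: 26.32
position: [0.4571, -0.2824, 0.0204]
ee_rot: [0.659, 0.752, -0.001, 0.001]
ft_force: [-0.5, 0.0, -2.8]
grip_width: 0.698
grasp_force: 99.1
clock: 26.7
position: [0.4572, -0.2824, 0.0196]
ee_rot: [0.659, 0.752, -0.001, 0.001]
ft_force: [-1.3, 0.8, 0.9]
grip_width: 0.699
grasp_force: 99.4
```

```bash
python3 -m jog '0 0 0 0 0 0.0007 0;0 0 0 0 0 0.0007 0;0 0 0 0 0 0.0007 0.75;0 0 0 0 0 0.0007 1;0 0 0 0 0 0.0007 1;0 0 0 0 0 0 1;0 0 0 0 0 -0.03 1;0 0 0 0 0 -0.08 1;0 0 0 0 0 -0.14 1;0 0 0 0 0 -0.2 1;0 0 0 0 0 -0.2 1'
python3 - <<'E'
from h import *
Z=dict.fromkeys(list(M)[:4],.003)
L=list(M)
H=masks(L)
for t in L:
    for cams in (("top",),("side",)):
        if not any((t,n) in H for n in cams): print(t,cams,"none");continue
        x,f,c=fit(t,Z.get(t,0),H,cams); print(t,cams,x.round(4),round(f,3),c)
a=manip.camera("side"); cv2.imwrite("pics/s10.png",cv2.resize(a[130:355,120:420],(800,600))); cv2.imwrite("pics/t10.png",cv2.resize(manip.camera("top")[90:300,80:430],(800,480)))
E
```

```text
clock: 28.08
position: [0.4593, -0.2829, 0.2245]
ee_rot: [0.659, 0.752, -0.0, 0.005]
ft_force: [-0.3, -0.2, -1.1]
grip_width: 0.999
grasp_force: 0.0
red_jar ('top',) [ 0.6237 -0.2993  0.0183] 0.039 [('top', 0.57)]
red_jar ('side',) [ 0.6273 -0.3055  0.2259] 0.055 [('side', 0.54)]
blue_jar ('top',) [0.4454 0.3166 0.1591] 0.061 [('top', 0.79)]
blue_jar ('side',) [0.446  0.3145 0.1463] 0.041 [('side', 0.63)]
short_cassette ('top',) [0.6026 0.3066 1.5241] 0.029 [('top', 0.63)]
short_cassette ('side',) [0.6046 0.306  1.5183] 0.034 [('side', 0.55)]
long_cassette ('top',) [ 0.4557 -0.2755  1.6951] 0.131 [('top', 0.9)]
long_cassette ('side',) [ 0.4604 -0.2884  1.6995] 0.057 [('side', 0.96)]
red_dish ('top',) [ 0.6196 -0.2971  0.0014] 0.159 [('top', 0.64)]
red_dish ('side',) [ 0.6237 -0.3005  0.2339] 0.121 [('side', 0.63)]
blue_dish ('top',) [0.4446 0.3137 0.0936] 0.179 [('top', 0.66)]
blue_dish ('side',) [0.4458 0.3149 0.1007] 0.18 [('side', 0.6)]
yellow_tray ('top',) [0.6007 0.3072 1.5227] 0.038 [('top', 0.97)]
yellow_tray ('side',) [0.5993 0.3077 1.5041] 0.238 [('side', 0.8)]
green_tray ('top',) [ 0.454  -0.2732  1.6989] 0.144 [('top', 0.8)]
green_tray ('side',) [ 0.4587 -0.2826  1.6956] 0.289 [('side', 0.64)]
pump_bottle ('top',) [0.7533 0.1411 0.4997] 0.146 [('top', 0.78)]
pump_bottle ('side',) [0.7673 0.1445 0.2099] 0.145 [('side', 0.66)]
vial ('top',) [ 0.7363 -0.046   0.2023] 0.375 [('top', 0.61)]
vial ('side',) [ 0.4187 -0.1887  0.0633] 0.857 [('side', 0.6)]
```

View pics/s10.png

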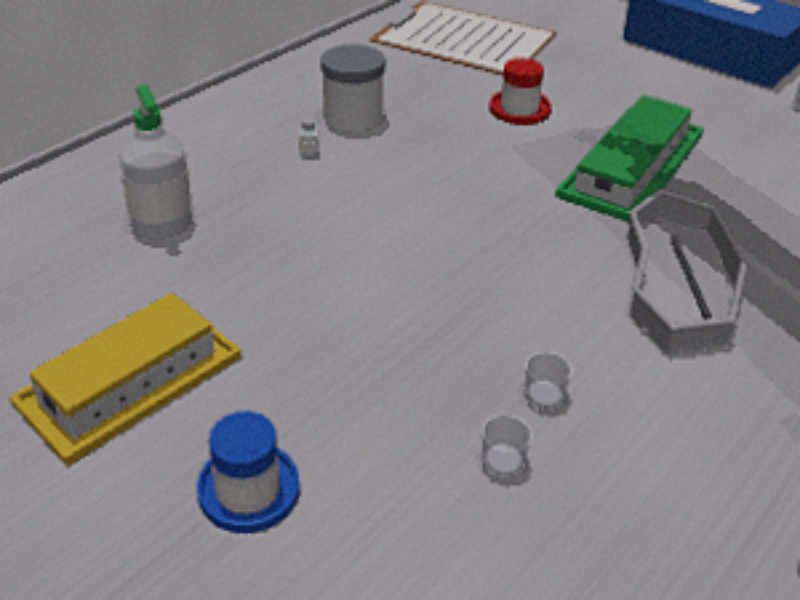

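View pics/t10.png

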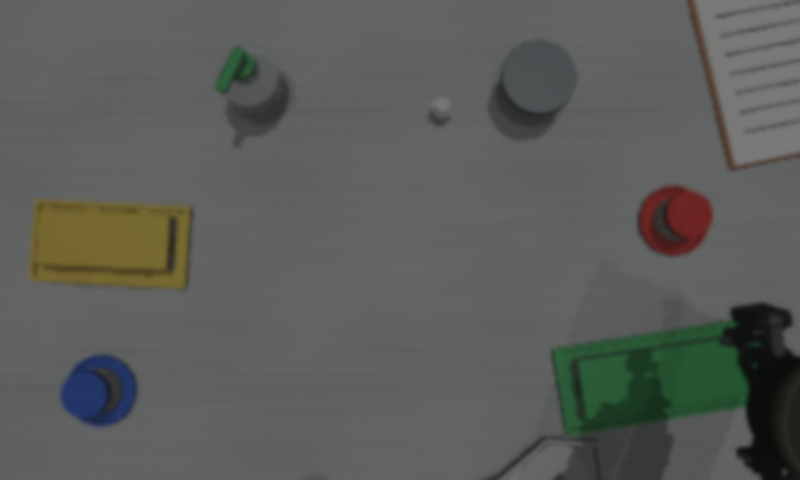

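```bash
python3 -c "
from workcell import manip
print(manip.hand_in())"
```

```text
the job is handed in; nothing more can be done
None
```

The stack is apart and the job is handed in at about 30 s on the robot clock (limit 106 s): both jars and both cassettes are in the holders of their own lid colours. The last pictures showed all four upright or flat inside the rims, and the pump bottle and glass vial still standing in place, but the hand-in returned no verdict.

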